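# Hold a piston pin home in the spring gauge

### The job

Take the steel piston pin from the bench and stand it upright in the V seat of the pin gauge's open drawer, and let go of it. Then push the drawer shut by its black handle, so that the pin drives the sprung plunger back, until the drawer is fully home against its hard stop. Finish while still pushing on the handle: the spring would throw the drawer out again if you let go; leave the other parts on the bench where they are.

Things in the scene. Friction and masses are not known exactly. Their poses are not given: they have to be found in the camera images.
- pin_mid (a point): Centre (half-way up, 35 mm above its foot) of the loose steel piston pin: plain bright round cylinder, diameter 40 mm, height 70 mm, about 0.5 kg, dark bore mark on its top face, standing upright on the bench among other parts. z axis along the cylinder, up.
- gauge: Fixed blue pin gauge, place and turn vary: base plate 215 x 150 x 12 mm, drawer in front, blue plunger housing 50 x 90 x 75 mm (dial on top) at the rear, 45 to 95 mm along +x of the origin. Origin: bench level, right below the seat of the fully shut drawer. x axis (horizontal): the direction in which the drawer is pushed shut, from handle to plunger; y left of that, z up.
- drawer (a joint): How far the drawer is open, m: 0 = fully home against its hard stop, 0.085 = fully out; grows along the gauge's -x. It starts open, 0.05 to 0.08. It slides with about 1 N of friction and stays where it is left, except that the plunger pushes a loaded drawer out over the last 12 mm.
- seat (a point): On the drawer: where the pin's foot centre belongs, on its floor (20 mm above bench). Axes as the gauge's. A yellow 90-degree V block 26 mm high, open to +x, stands on the -x side, within 60 mm back, 24 mm to either side. If set down a little to +x of here, the pin is pushed back to the V by the plunger. Floor: 38 mm to +x, 54 mm to either side; walls 10 mm high. Pin's y sides free for fingers.
- handle (a point): Centre of the black handle bar on the drawer: 80 mm long along y, 12 mm thick (x), 14 mm high, centre 43 mm above the bench, 106 mm to -x of the seat. Behind it, after 32 mm of free space, the drawer's yellow front panel, 124 mm wide, top 50 mm above the bench. The bar's side facing away from the plunger is free: push it towards the gauge's +x. Axes as the gauge's.
- plunger (a joint): How far the sprung plunger is pushed in, m: 0 = at rest, out; about 0.012 when the pin is seated and the drawer is fully home; limit 0.024. Spring 500 N/m with 3 N preload (about 9 N at 0.012).
- plunger_tip (a point): Middle of the flat steel tip (20 mm diameter) of the sprung plunger, 38 mm above the bench, facing -x of the gauge towards the seat; it gives way along the gauge's +x. At rest it is 8 mm to +x of the gauge's origin. The rod's green end shows behind the housing.
- bushing: Bystander: brass bushing, diameter 52 mm, height 45 mm. Origin at the middle of its underside.
- carton_white: Bystander: white carton with red band, 55 x 55 x 62 mm. Origin at the middle of its underside.
- carton_yellow: Bystander: yellow carton, 58 x 58 x 50 mm. Origin at the middle of its underside.
- filter: Bystander: black filter canister with yellow label, diameter 80 mm, height 115 mm, left of the gauge. Origin at the middle of its underside.
- spanner: Bystander: steel spanner lying flat on the bench beyond the loose parts.
Things that resemble listed ones, but are neither listed nor needed, are in the scene too. Leave any orange look-alike of the part that bears pin_mid alone.

How it is judged (in metres and radians):
On the way:
1. the pin stands upright on the drawer's seat, let go, while the drawer is still open (horizontal distance between pin_mid and seat below 0.018 m and z of pin_mid in the frame of seat between 0.032 and 0.038 m and angle between pin_mid's own z axis and vertical below 0.1 rad and contact force between the fingers and pin below 0.2 N and value of joint drawer above 0.025 m), for 0.2 s.
At the end, for the whole second after the job is handed in: The fingers are still pushing on the drawer's front or handle with more than 3 N; the drawer is within 3 mm of its hard stop; the plunger is pushed in by more than 9.5 mm by the pin, which stands upright (within 0.1 rad) on the drawer floor within 10 mm of the seat's centre, untouched by the robot (value of joint drawer below 0.003 m and value of joint plunger above 0.0095 m and horizontal distance between pin_mid and seat below 0.01 m and z of pin_mid in the frame of seat between 0.031 and 0.039 m and angle between pin_mid's own z axis and vertical below 0.1 rad and contact force between the fingers and drawer above 3 N and contact force between each of the arm, the fingers and pin below 0.2 N); the arm keeps its last pose, push and grip.
It fails at once if the bushing is disturbed (distance of bushing from where it was at the start of the episode above 0.02 m).
It fails at once if the white carton is disturbed (distance of carton_white from where it was at the start of the episode above 0.02 m).
It fails at once if the yellow carton is disturbed (distance of carton_yellow from where it was at the start of the episode above 0.02 m).
It fails at once if the filter is disturbed (distance of filter from where it was at the start of the episode above 0.02 m).
It fails at once if the spanner is disturbed (distance of spanner from where it was at the start of the episode above 0.02 m).
It also fails if it takes over 54 s, if anything falls off the work surface, if the arm or the gripper's body presses on something with over 40 N, if the wrist force passes 120 N, or if a joint passes its speed limit or range.

### The arm

A 6-joint arm with a two-finger parallel gripper is mounted at the origin on the work surface. World frame = base frame: x ahead of the robot, y to its left, z up, the work surface at z = 0. Lengths are in mm, angles in rad, forces in N, time in s.
With the tool pointing down it reaches from about 350 to 975 mm from the base axis. Payload 7.1 kg.
Tool frame: the origin (TCP) lies at the very end of the fingers, on their centre line; the grasp point (between the pads) lies 19 mm behind it; z points along the fingers, y is the line along which they close (so a half turn about z gives the same grasp; the last joint's range is limited). The gripper opens to 88 mm and grips with 3 to 60 N. Pads are 20 mm wide; open, the fingers measure 115 mm over their backs; the gripper's body (75 mm by 178 mm) begins 61 mm behind the grasp point.
Start: joints at [-1.277, 0.423, 1.63, -0, 1.089, -0.019], TCP at [192.345, -594.649, 187.575] pointing down, gripper open.
Joint ranges: [-3, 3], [-0.9, 2.11], [0.09, 2.58], [-1.31, 4.45], [0.11, 2.69], [-2.54, 2.54]. Speed limits (rad/s): [2.39, 2.39, 3.01, 3.14, 3.14, 3.14].

### API

Orientations are given as a rotation vector (axis times angle).
In Python, from workcell import ctrl gives the robot as it stands. The module is installed in compiled form; this text tells all that it offers.
- The arm moves only by the shell command python3 -m inch 'ROWS'. ROWS is JSON, a list of rows, each a list of 7 numbers: the shift along the tool's x, y, z scaled (see below), then the turn, a rotation vector about the tool's x, y, z scaled (see below), then the closure, from -1 (fully open) to 1 (shut). In form: [[tx, ty, tz, wx, wy, wz, hand], ...]. A call has 1 to 10 rows; each row is the pose to reach, as a shift and turn from the pose commanded when the call began, along the tool's axes at that moment; what a row does not reach only later rows make up. The controller multiplies each number of a shift by 0.15 m and each number of a turn by pi/4 rad. A row lasts 1/8 s, in which the tool goes at most 62.5 mm and 10.7 degrees, less where a joint would pass 70% of its speed; a pose out of reach is approached as far as the arm can. A call with a number of a shift or a turn outside -1 to 1 is refused whole. A call with a gripper value outside its range is refused whole. The fingers move at their own pace and stop on an object; the grip force is fixed at half the most. Time passes only in rows, so rows that repeat a pose let the fingers close. It gives the time, the measured TCP pose, the force, the opening and the grip force at its end, in the units of the state.
- ctrl.get_obs(): the state, without advancing time (a new reading comes with each control period).
- ctrl.get_image(name): name is "scene" or "top"; returns the picture (384x512x3 uint8, red, green, blue); there is no depth.
- ctrl.camera_params(name): a dict with "vfov" (degrees; the focal length in pixels is half the picture's height over the tangent of half this angle, whatever the lens; pixels are square), "cx", "cy" (the principal point, pixels), "distortion" ([k1, k2, p1, p2, k3] as OpenCV has them; the pictures are not rectified), "eye" and "attitude" of the camera in the world. Camera axes: x right, y up, looking along -z (the intrinsics and any distortion apply to the point x, -y, -z); pixel columns grow to the right and rows downward; lengths in mm; the calibration is good to about 2 mm. A picture is of the moment at which its call begins. camera_params takes no time and is no camera call.
- ctrl.close_job(): hands the job in; it is judged then, once.
The state is a dict: "t": time; "qpos": joint angles; "qvel": joint speeds; "joint_torque": joint torques, N m; "ee_pos": TCP position; "orientation": TCP orientation; "ft_force": force on the tool from outside, world axes, zero at the start; "moment": the same for the moment, N m; "width": finger opening in mm; "grasp_force": force on a finger pad.
Only numpy, scipy, OpenCV 4.12 (cv2) and the standard library are available. Lean on these libraries where they do the work, as an engineer would, in place of code of your own. Each camera call takes 0.05 s, during which the arm holds its last target. There are 200 camera calls.

## Working session

There is one attempt and no reset: what is moved stays moved. The work goes in short steps, Python scripts to look and compute and a shell command to move; the robot and the scene stay as the last step left them, time stands still between calls to the robot, and variables do not carry over. Pictures are saved under pics/ and viewed, at most 10 in all, crops included, and the job is handed in when it is done.

```bash
mkdir -p pics; python3 - <<'E'
from workcell import ctrl
import cv2
for n in("scene","top"):
    cv2.imwrite(f"pics/{n}0.png",cv2.resize(ctrl.get_image(n)[:,:,::-1],(800,600),interpolation=cv2.INTER_CUBIC)); print(ctrl.camera_params(n))
print(ctrl.get_obs())
E
```

```text
{'vfov': 54.65892406152571, 'cx': 261.1088571224881, 'cy': 190.2353254233779, 'distortion': array([-0.01713471,  0.        ,  0.        ,  0.        ,  0.        ]), 'eye': array([1247.65710977,  320.56859262,  841.80542158]), 'attitude': array([0.47576084, 0.73420315, 1.84975014])}
{'vfov': 55.62940533828612, 'cx': 251.35822703350271, 'cy': 192.22190047442265, 'distortion': array([-0.05012426,  0.        ,  0.        ,  0.        ,  0.        ]), 'eye': array([484.54084247,  49.4289988 , 958.29212738]), 'attitude': array([ 0.08018446, -0.09598611, -1.56141555])}
{'t': 0.1, 'qpos': array([-1.27699367e+00,  4.23755087e-01,  1.63060587e+00, -3.22076175e-05,
        1.08859549e+00, -1.89990052e-02]), 'qvel': array([-0.00087583, -0.00249396, -0.00149669, -0.00239105, -0.00010639,
        0.00042318]), 'joint_torque': array([ 4.91336618e-05, -5.45610201e+01, -2.74325716e+01,  6.45692926e-02,
        1.87697547e-02,  2.26588689e-06]), 'ee_pos': array([ 192.18553051, -594.1425584 ,  186.88831872]), 'orientation': array([-3.10191306e+00, -4.89160370e-01,  3.37661331e-04]), 'ft_force': array([ 0.25330743, -0.09457372,  0.47176619]), 'moment': array([ 0.01629268, -0.0256873 ,  0.02161348]), 'grasp_force': 0.0, 'width': 88.07108170194198}
```

View pics/top0.png

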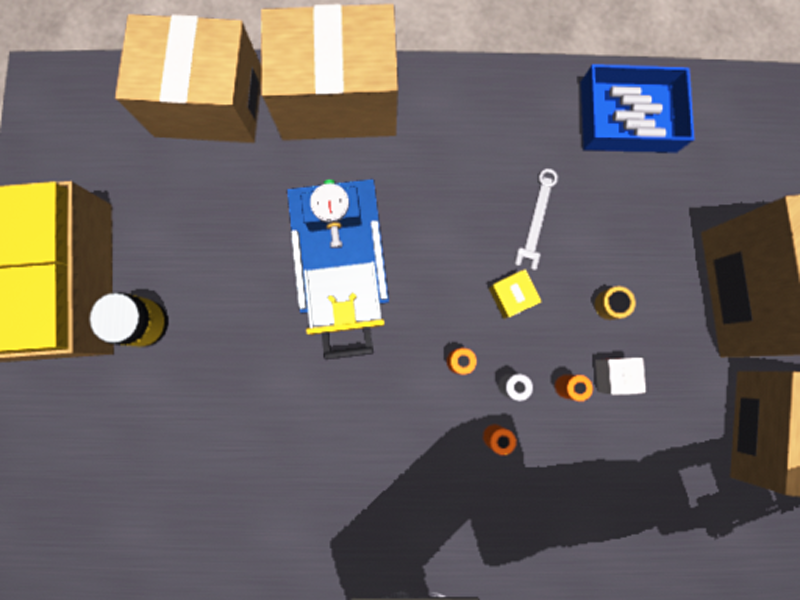

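View pics/scene0.png

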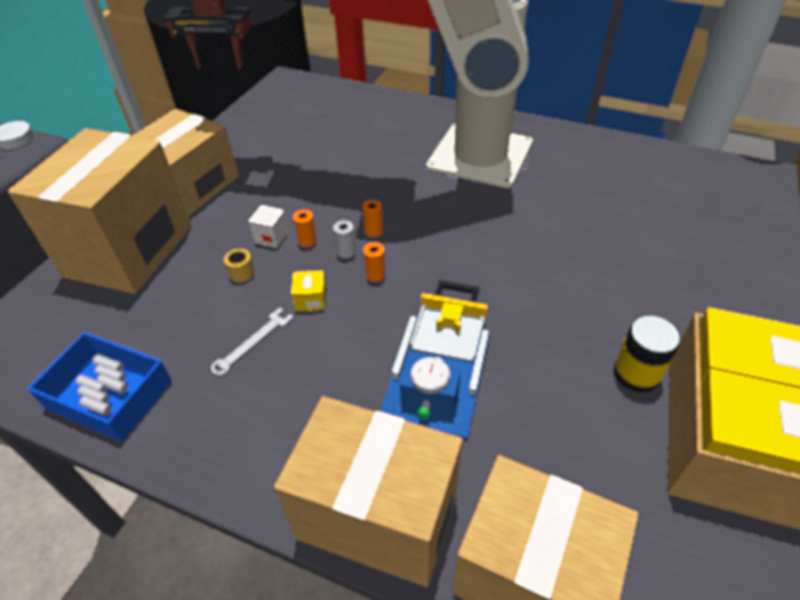

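The top view shows the pin at about (518,387), with orange look-alikes at (463,361), (580,387) and (503,441). The gauge is at about (340,260), with its handle at (348,350). I'll enlarge both areas.

```bash
cat > h.py <<'E'
from workcell import ctrl
import cv2, numpy as np
from scipy.spatial.transform import Rotation as R
def cam(n):
    p=ctrl.camera_params(n); f=192/np.tan(np.radians(p['vfov']/2))
    K=np.array([[f,0,p['cx']],[0,f,p['cy']],[0,0,1.]])
    return K,np.array(p['distortion']),np.array(p['eye']),R.from_rotvec(p['attitude']).as_matrix()
def ray(n,uv,z):
    K,d,e,A=cam(n); q=cv2.undistortPoints(np.array([[uv]],float),K,d)[0,0]
    v=A@np.array([q[0],-q[1],-1]); return e+v*(z-e[2])/v[2]
def proj(n,P):
    K,d,e,A=cam(n); c=A.T@(np.array(P,float)-e); c=c*[1,-1,-1]
    return cv2.projectPoints(c.reshape(1,3),np.zeros(3),np.zeros(3),K,d)[0][0,0]
E
python3 - <<'E'
import cv2,numpy as np
im=cv2.imread('pics/top0.png')
a=cv2.resize(im[330:480,430:630],(800,600),interpolation=cv2.INTER_CUBIC)
b=cv2.resize(im[170:370,240:440],(600,600),interpolation=cv2.INTER_CUBIC)
cv2.imwrite('pics/a.png',a);cv2.imwrite('pics/b.png',b)
E
```

```text
(no output)
```

View pics/a.png

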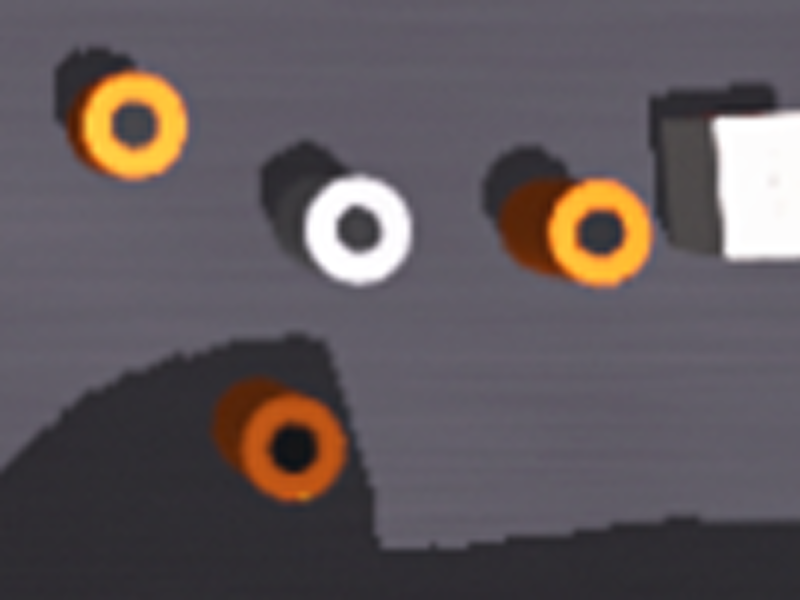

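View pics/b.png

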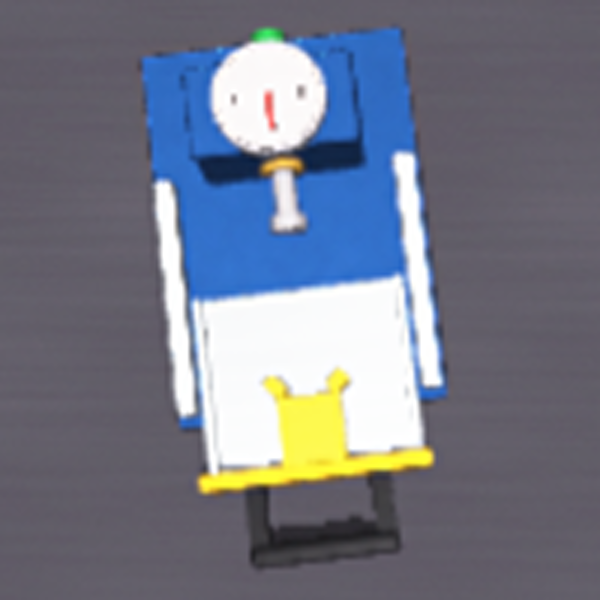

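```bash
python3 - <<'E'
from h import *
def pa(u,v): return ((u+.5)/4+430)*.64-.5,((v+.5)/4+330)*.64-.5
def pb(u,v): return ((u+.5)/3+240)*.64-.5,((v+.5)/3+170)*.64-.5
for n,u,v in(("pin",358,230),("oL",134,125),("oR",600,232),("oB",295,447)): print(n,ray("top",pa(u,v),70)[:2].round(1))
pts=dict(RL=(142,58,12),RR=(402,28,12),FR=(445,397,12),FL=(180,428,12),handL=(252,550,48),handR=(400,535,48),panL=(200,483,50),panR=(433,457,50),tip=(289,228,38),pin_ring=(283,163,38),VL=(270,385,46),VR=(342,376,46),hFL=(255,567,36),hFR=(400,550,36))
W={k:ray("top",pb(*p[:2]),p[2])[:2] for k,p in pts.items()}
for k,w in W.items(): print(k,w.round(1))
for a,b in(("FL","RL"),("FR","RR")): d=W[b]-W[a]; print(np.hypot(*d),np.degrees(np.arctan2(d[1],d[0])))
for a,b in(("RR","RL"),("FR","FL"),("panR","panL"),("handR","handL"),("VR","VL")): d=W[b]-W[a]; print(a,np.hypot(*d),np.degrees(np.arctan2(d[1],d[0]))-90)
# white pin check in scene
P=ray("top",pa(358,230),70); print(proj("scene",P)*800/512)
E
```

```text
pin [ 451.  -156.2]
oL [491.2 -69. ]
oR [ 450.5 -251.4]
oB [ 368.  -130.6]
RL [782.5 223.5]
RR [801.5  75. ]
FR [588.9  48.7]
FL [570.3 196.1]
handL [502.3 150.6]
handR [510.9  72. ]
panL [537.6 178.8]
panR [552.5  54.8]
tip [678.6 135.1]
pin_ring [715.1 139.1]
VL [590.9 142.9]
VR [596.1 104.2]
hFL [493.4 150.2]
hFR [503.2  72.3]
213.9578301110005 7.3729296491014
214.2134886104099 7.069746731542947
RR 149.70121655523616 7.277848155234182
FR 148.56834146556156 7.179684005424036
panR 124.84056877010424 6.845317824229824
handR 79.02920164414735 6.231327510740442
VR 39.02081573808496 7.652798644625506
[344.87929878 225.3120145 ]
```

```bash
cat >> h.py <<'E'
def need(x,y,z,yaw=7.15):
    o=ctrl.get_obs(); M=R.from_rotvec(o['orientation']).as_matrix(); c=np.radians(yaw)
    T=np.array([[np.cos(c),np.sin(c),0],[np.sin(c),-np.cos(c),0],[0,0,-1]])
    print('t',o['t'].__round__(2),'pos',o['ee_pos'].round(1),'w',round(o['width'],1),'F',o['ft_force'].round(1),
     '\nshift',(M.T@(np.array([x,y,z])-o['ee_pos'])/150).round(3),'turn',(R.from_matrix(M.T@T).as_rotvec()/(np.pi/4)).round(3))
E
python3 -m inch '[[0.3,-0.27,0,0,0,0.12,-1],[0.6,-0.55,0,0,0,0.24,-1],[0.85,-0.75,0,0,0,0.24,-1],[0.85,-0.75,0,0,0,0.24,-1],[0.85,-0.75,0,0,0,0.24,-1]]'
python3 -c "
from h import *
need(451,-156.2,150)"
```

```text
t: 0.72
ee_pos: [279.1, -448.8, 187.7]
orientation: [3.135, 0.196, -0.0]
ft_force: [-0.3, 0.1, 0.3]
width: 87.6
grasp_force: 0.0
t 0.72 pos [ 279.1 -448.8  187.7] w 87.6 F [-0.3  0.1  0.3] 
shift [ 1.38  -1.793  0.25 ] turn [0.001 0.    0.   ]
```

```bash
python3 -m inch '[[0.35,-0.45,0,0,0,0,-1],[0.69,-0.9,0,0,0,0,-1],[0.69,-0.9,0,0,0,0,-1],[0.69,-0.9,0,0,0,0,-1],[0.69,-0.9,0,0,0,0,-1]]' >/dev/null
python3 -m inch '[[0.35,-0.45,0.1,0,0,0,-1],[0.69,-0.89,0.2,0,0,0,-1],[0.69,-0.89,0.25,0,0,0,-1],[0.69,-0.89,0.25,0,0,0,-1],[0.69,-0.89,0.25,0,0,0,-1],[0.69,-0.89,0.25,0,0,0,-1]]' >/dev/null
python3 -c "
from h import *
need(451,-156.2,33)
cv2.imwrite('pics/s1.png',cv2.resize(ctrl.get_image('scene')[90:210,140:300,::-1],(800,600),interpolation=cv2.INTER_CUBIC))"
```

```text
t 2.1 pos [ 450.9 -157.9  150.4] w 87.8 F [ 0.2 -0.4 -0.4] 
shift [ 0.002 -0.012  0.783] turn [ 0.001 -0.001 -0.004]
```

View pics/s1.png

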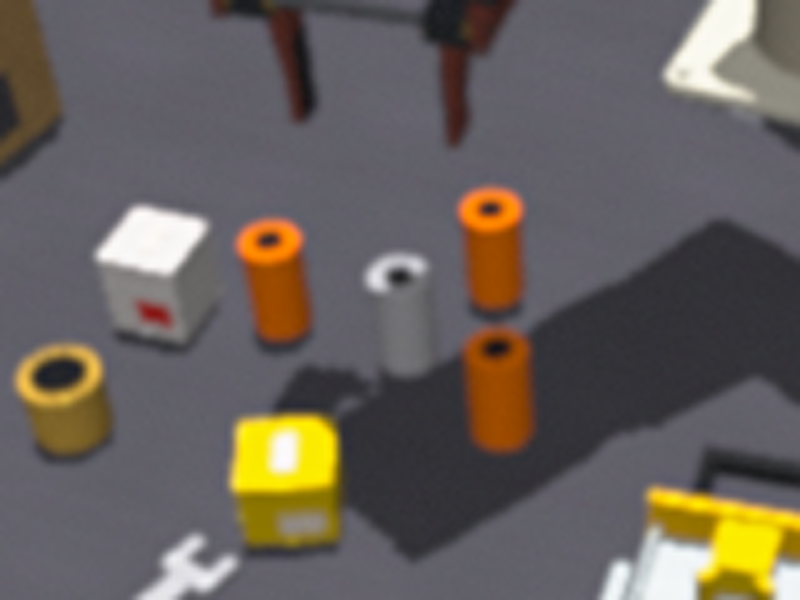

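The pin top is at crop (399,275), which is scene px (219.4,144.5) and within about 1 px of the prediction. The open fingers hang above the pin and clear it on both sides, so I'll go down and grip.

```bash
python3 -m inch '[[0,-0.01,0.2,0,0,0,-1],[0,-0.01,0.4,0,0,0,-1],[0,-0.01,0.55,0,0,0,-1],[0,-0.01,0.68,0,0,0,-1],[0,-0.01,0.78,0,0,0,-1],[0,-0.01,0.78,0,0,0,-1],[0,-0.01,0.78,0,0,0,-1]]'
python3 -m inch '[[0,0,0,0,0,0,1],[0,0,0,0,0,0,1],[0,0,0,0,0,0,1],[0,0,0,0,0,0,1],[0,0,0,0,0,0,1],[0,0,0,0,0,0,1],[0,0,0,0,0,0,1],[0,0,0,0,0,0,1]]'
```

```text
t: 3.02
ee_pos: [451.3, -155.2, 33.6]
orientation: [3.135, 0.194, 0.001]
ft_force: [-0.0, -0.2, 0.1]
width: 87.8
grasp_force: 0.0
t: 4.03
ee_pos: [451.4, -155.1, 33.3]
orientation: [3.135, 0.195, 0.001]
ft_force: [0.2, -2.7, 3.5]
width: 38.0
grasp_force: 30.1
```

```bash
python3 -m inch '[[0,0,-0.15,0,0,0,1],[0,0,-0.35,0,0,0,1],[0,0,-0.6,0,0,0,1],[0,0,-0.6,0,0,0,1],[0,0,-0.6,0,0,0,1]]'
python3 -c "
from h import *
need(614,126.2,125)"
```

```text
t: 4.65
ee_pos: [449.6, -154.1, 121.7]
orientation: [-3.134, -0.195, 0.004]
ft_force: [-0.1, 0.1, -5.1]
width: 38.0
grasp_force: 29.9
t 4.65 pos [ 449.6 -154.1  121.7] w 38.0 F [-0.1  0.1 -5.1] 
shift [ 1.319 -1.719 -0.023] turn [-0.002  0.003 -0.001]
```

```bash
python3 -m inch '[[0.2,-0.26,0,0,0,0,1],[0.4,-0.52,0,0,0,0,1],[0.55,-0.73,0,0,0,0,1],[0.66,-0.86,0,0,0,0,1],[0.66,-0.86,0,0,0,0,1],[0.66,-0.86,0,0,0,0,1]]' >/dev/null
python3 -m inch '[[0.2,-0.26,0,0,0,0,1],[0.4,-0.52,0,0,0,0,1],[0.55,-0.73,0,0,0,0,1],[0.66,-0.86,0,0,0,0,1],[0.66,-0.86,0,0,0,0,1],[0.66,-0.86,0,0,0,0,1]]' >/dev/null
python3 -c "
from h import *
need(614,126.2,53.5)
cv2.imwrite('pics/s2.png',cv2.resize(ctrl.get_image('scene')[130:280,210:410,::-1],(800,600),interpolation=cv2.INTER_CUBIC))
cv2.imwrite('pics/t2.png',cv2.resize(ctrl.get_image('top')[100:250,140:340,::-1],(800,600),interpolation=cv2.INTER_CUBIC))"
```

```text
t 6.15 pos [614.5 124.3 122.5] w 0.7 F [-0.1 -0.6  0. ] 
shift [-0.001 -0.013  0.46 ] turn [ 0.     0.002 -0.002]
```

View pics/s2.png

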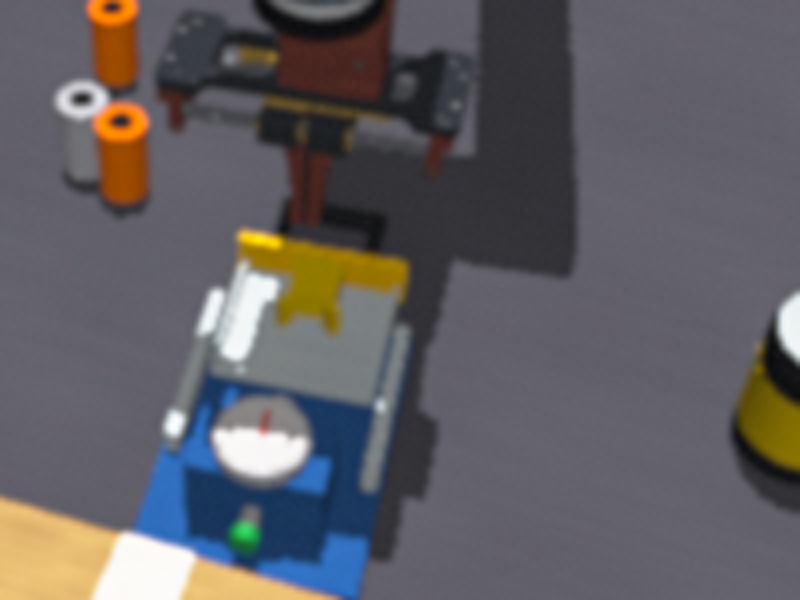

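The pin slipped out during the carry. It now stands at crop (82,98), close to the orange one at (121,120), and the fingers are empty. I'll locate it again from both cameras.

```bash
python3 - <<'E'
from h import *
cv2.imwrite('pics/t3.png',cv2.resize(ctrl.get_image('top')[170:320,240:440,::-1],(800,600),interpolation=cv2.INTER_CUBIC))
print(ray('scene',(230.1,154.1),70))
print(ray('scene',(210+121.5/4-.5,130+120.5/4-.5),70))
print(proj('top',ray('scene',(230.1,154.1),70)))
E
```

```text
[ 483.05304912 -107.55024065   70.        ]
[495.05931662 -68.57993944  70.        ]
[312.01960432 234.22801997]
```

View pics/t3.png

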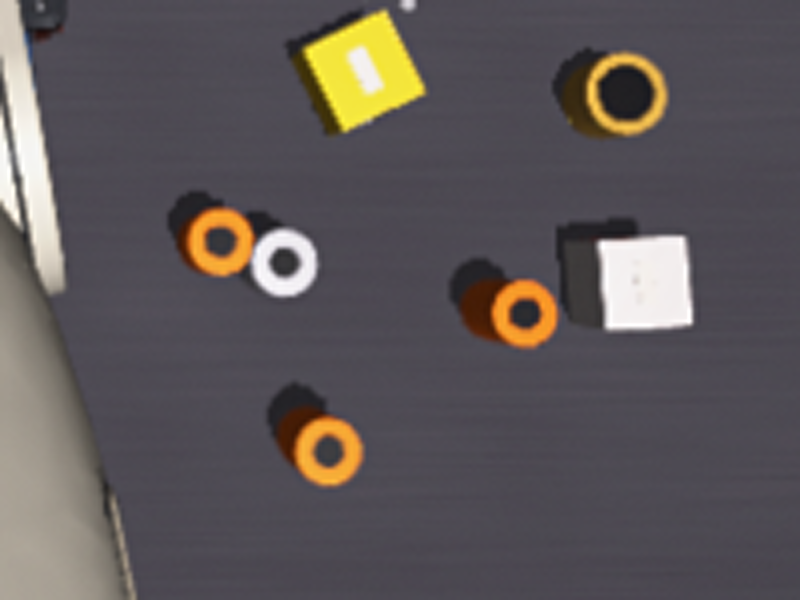

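The pin is at crop (284,262), touching the orange one at (220,241). I'll grip it across that line (yaw about 71°) and carry it more gently.

```bash
python3 -m inch '[[-0.1,0.2,-0.1,0,0,-0.2,-1],[-0.3,0.5,-0.1,0,0,-0.4,-1],[-0.5,0.75,-0.1,0,0,-0.6,-1],[-0.6,0.8,-0.1,0,0,-0.8,-1],[-0.6,0.8,-0.1,0,0,-1,-1],[-0.6,0.8,-0.1,0,0,-1,-1],[-0.6,0.8,-0.1,0,0,-1,-1]]' >/dev/null
python3 - <<'E'
from h import *
p=lambda u,v:(240+(u+.5)/4-.5,170+(v+.5)/4-.5)
P=ray('top',p(284,262),70);O=ray('top',p(220,241),70);print(P,O)
d=O-P; yaw=np.degrees(np.arctan2(d[1],d[0])); print(yaw)
need(P[0],P[1],130,yaw)
E
```

```text
[ 480.86458612 -104.12029995   70.        ] [493.36727636 -65.13806146  70.        ]
72.21750640344177
t 7.17 pos [541.1  -4.7 138.2] w 66.7 F [ 0.2  0.4 -0.2] 
shift [-0.769  0.093  0.055] turn [ 0.    -0.    -0.451]
```

```bash
python3 -m inch '[[-0.2,0.02,0,0,0,-0.15,-1],[-0.5,0.06,0,0,0,-0.3,-1],[-0.7,0.09,0.05,0,0,-0.45,-1],[-0.77,0.09,0.05,0,0,-0.45,-1],[-0.77,0.09,0.05,0,0,-0.45,-1],[-0.77,0.09,0.05,0,0,-0.45,-1]]' >/dev/null
python3 - <<'E'
from h import *
need(481.5,-106.5,32,72)
E
```

```text
t 7.92 pos [ 481.6 -103.3  130.9] w 87.8 F [-0.2  0.4 -1. ] 
shift [-0.021  0.005  0.659] turn [ 0.001 -0.     0.007]
```

```bash
python3 -m inch '[[-0.02,0,0.15,0,0,0,-1],[-0.02,0,0.3,0,0,0,-1],[-0.02,0,0.45,0,0,0,-1],[-0.02,0,0.58,0,0,0,-1],[-0.02,0,0.66,0,0,0,-1],[-0.02,0,0.66,0,0,0,-1],[-0.02,0,0.66,0,0,0,-1]]'
python3 -m inch '[[0,0,0,0,0,0,1],[0,0,0,0,0,0,1],[0,0,0,0,0,0,1],[0,0,0,0,0,0,1],[0,0,0,0,0,0,1],[0,0,0,0,0,0,1],[0,0,0,0,0,0,1],[0,0,0,0,0,0,1],[0,0,0,0,0,0,1]]'
python3 -m inch '[[0,0,-0.03,0,0,0,1],[0,0,-0.08,0,0,0,1],[0,0,-0.15,0,0,0,1],[0,0,-0.23,0,0,0,1],[0,0,-0.32,0,0,0,1],[0,0,-0.41,0,0,0,1],[0,0,-0.49,0,0,0,1],[0,0,-0.55,0,0,0,1],[0,0,-0.58,0,0,0,1],[0,0,-0.6,0,0,0,1]]'
python3 -m inch '[[0,0,0,0,0,0,1],[0,0,0,0,0,0,1]]'
```

```text
t: 8.8
ee_pos: [480.5, -106.7, 32.1]
orientation: [2.535, 1.855, 0.001]
ft_force: [0.1, -0.3, 0.5]
width: 87.6
grasp_force: 0.0
t: 9.93
ee_pos: [480.4, -106.9, 31.7]
orientation: [2.535, 1.854, 0.001]
ft_force: [1.6, -1.2, 0.7]
width: 38.4
grasp_force: 30.0
t: 11.18
ee_pos: [479.7, -106.8, 121.7]
orientation: [-2.535, -1.855, 0.0]
ft_force: [-0.0, 0.4, -4.9]
width: 38.2
grasp_force: 30.0
t: 11.42
ee_pos: [479.6, -106.7, 121.3]
orientation: [-2.535, -1.854, 0.001]
ft_force: [-0.3, 0.4, -5.1]
width: 38.3
grasp_force: 30.0
```

```bash
python3 -m inch '[[0.02,0,0,0,0,0.02,1],[0.07,0.02,0,0,0,0.06,1],[0.15,0.03,0,0,0,0.12,1],[0.26,0.06,0,0,0,0.22,1],[0.38,0.08,0,0,0,0.32,1],[0.5,0.11,0,0,0,0.42,1],[0.62,0.13,0,0,0,0.52,1],[0.73,0.15,0,0,0,0.6,1],[0.81,0.17,0,0,0,0.67,1],[0.85,0.18,0,0,0,0.7,1]]'
python3 -c "
from h import *
need(614,126.2,121)"
```

```text
t: 12.68
ee_pos: [544.4, 7.2, 121.3]
orientation: [-2.944, -1.096, 0.0]
ft_force: [-0.4, 0.6, -4.9]
width: 38.5
grasp_force: 30.0
t 12.68 pos [544.4   7.2 121.3] w 38.5 F [-0.4  0.6 -4.9] 
shift [ 0.87  -0.296  0.002] turn [-0.     0.     0.749]
```

```bash
python3 -m inch '[[0.02,-0.01,0,0,0,0.02,1],[0.07,-0.02,0,0,0,0.06,1],[0.15,-0.05,0,0,0,0.12,1],[0.26,-0.09,0,0,0,0.22,1],[0.38,-0.13,0,0,0,0.32,1],[0.5,-0.17,0,0,0,0.43,1],[0.63,-0.21,0,0,0,0.55,1],[0.74,-0.25,0,0,0,0.65,1],[0.82,-0.28,0,0,0,0.72,1],[0.87,-0.3,0,0,0,0.75,1]]' >/dev/null
python3 -m inch '[[0,0,0,0,0,0,1],[0,0,0,0,0,0,1]]'
python3 -c "
from h import *
need(614,126.2,52.5)
cv2.imwrite('pics/s4.png',cv2.resize(ctrl.get_image('scene')[130:280,210:410,::-1],(800,600),interpolation=cv2.INTER_CUBIC))"
```

```text
t: 14.18
ee_pos: [613.0, 125.5, 121.5]
orientation: [3.135, 0.196, -0.001]
ft_force: [-0.1, -0.2, -4.8]
width: 38.5
grasp_force: 30.0
t 14.18 pos [613.  125.5 121.5] w 38.5 F [-0.1 -0.2 -4.8] 
shift [ 0.007 -0.004  0.46 ] turn [ 0.     0.001 -0.   ]
```

View pics/s4.png

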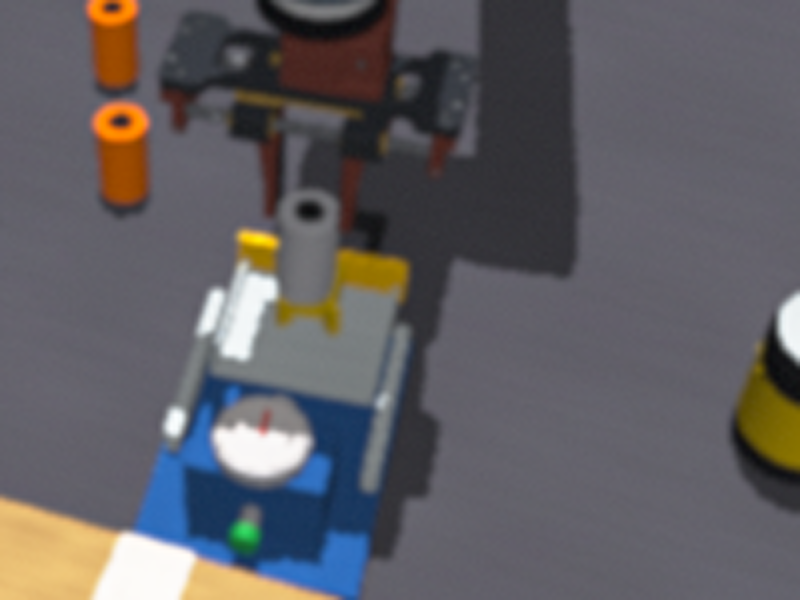

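The pin is held upright with its top at crop (309,210). The V tips are at about (282,318) and (333,325). I'll check both against the calibration.

```bash
python3 - <<'E'
from h import *
p=lambda u,v:np.array((210+(u+.5)/4-.5,130+(v+.5)/4-.5))
print(p(309,210),proj('scene',(613,125.5,159.5)),ray('scene',p(309,210),159.5))
for q in((282,314),(334,321)): print(ray('scene',p(*q),46))
a=ray('scene',p(238,234),50);b=ray('scene',p(409,264),50);print(a,b,(a+b)/2)
E
```

```text
[286.875 182.125] [287.9480904 181.6523085] [615.59172615 123.51532175 159.5       ]
[612.63237602 107.08439789  46.        ]
[605.26254369 142.86065022  46.        ]
[556.16808945  51.90875342  50.        ] [538.53893579 176.3673925   50.        ] [547.35351262 114.13807296  50.        ]
```

```bash
python3 -m inch '[[0.01,0,0.03,0,0,0,1],[0.02,-0.01,0.09,0,0,0,1],[0.02,-0.01,0.17,0,0,0,1],[0.02,-0.01,0.25,0,0,0,1],[0.02,-0.01,0.32,0,0,0,1],[0.02,-0.01,0.38,0,0,0,1],[0.02,-0.01,0.42,0,0,0,1],[0.02,-0.01,0.44,0,0,0,1],[0.02,-0.01,0.45,0,0,0,1],[0.02,-0.01,0.45,0,0,0,1]]'
python3 -m inch '[[0,0,0.005,0,0,0,1],[0,0,0.01,0,0,0,1],[0,0,0.015,0,0,0,1],[0,0,0.015,0,0,0,1]]'
```

```text
t: 15.48
ee_pos: [616.4, 127.9, 54.3]
orientation: [-3.135, -0.195, -0.001]
ft_force: [0.3, -0.9, -4.7]
width: 38.3
grasp_force: 30.0
t: 15.98
ee_pos: [616.3, 127.9, 51.9]
orientation: [-3.136, -0.195, -0.0]
ft_force: [0.4, -0.0, -5.6]
width: 38.5
grasp_force: 30.0
```

```bash
python3 -m inch '[[0,0,0.005,0,0,0,1],[0,0,0.01,0,0,0,1],[0,0,0.01,0,0,0,1]]' | grep -E "ee_pos|ft"
```

```text
ee_pos: [617.4, 127.9, 51.6]
ft_force: [-0.8, -1.8, 4.4]
```

```bash
python3 -m inch '[[0,0,0.005,0,0,0,1],[0,0,0.01,0,0,0,1],[0,0,0.01,0,0,0,1]]' | grep -E "ee_pos|ft"
```

```text
ee_pos: [618.9, 128.0, 51.5]
ft_force: [-1.0, -1.6, 11.9]
```

```bash
python3 -m inch '[[0,0,-0.015,0,0,0,1],[0,0,-0.015,0,0,0,-0.5],[0,0,-0.015,0,0,0,-0.5],[0,0,-0.015,0,0,0,-0.5],[0,0,-0.015,0,0,0,-0.5],[0,0,-0.015,0,0,0,-0.5]]'
python3 -m inch '[[0,0,-0.03,0,0,0,-0.5],[0,0,-0.1,0,0,0,-0.5],[0,0,-0.25,0,0,0,-0.5],[0,0,-0.45,0,0,0,-0.5],[0,0,-0.55,0,0,0,-0.5],[0,0,-0.55,0,0,0,-0.5]]'
python3 - <<'E'
from h import *
a=cv2.resize(ctrl.get_image('scene')[140:260,230:330,::-1],(400,480),interpolation=cv2.INTER_CUBIC)
b=cv2.resize(ctrl.get_image('top')[110:230,160:260,::-1],(400,480),interpolation=cv2.INTER_CUBIC)
cv2.imwrite('pics/s5.png',np.hstack([a,b]))
E
```

```text
t: 17.48
ee_pos: [616.2, 127.9, 51.0]
orientation: [-3.135, -0.195, 0.0]
ft_force: [0.6, -0.6, -0.9]
width: 65.9
grasp_force: 0.0
t: 18.23
ee_pos: [617.1, 128.0, 135.0]
orientation: [-3.135, -0.195, -0.004]
ft_force: [0.2, -0.7, -0.8]
width: 66.1
grasp_force: 0.0
```

View pics/s5.png

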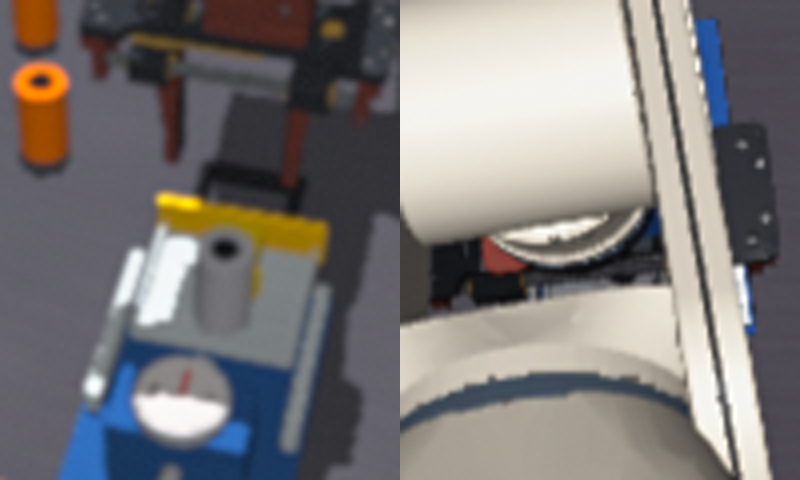

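The pin stands upright and free on the drawer floor, with its top at crop (224,250). The panel's top edge runs from (158,198) to (328,226). I'll work out the distance from the pin to the seat.

```bash
python3 - <<'E'
from h import *
p=lambda u,v:np.array((230+(u+.5)/4-.5,140+(v+.5)/4-.5))
P=ray('scene',p(224,250),90);a=ray('scene',p(158,198),50);b=ray('scene',p(328,226),50);m=(a+b)/2
print(P,a,b,m); c=np.radians(7.15);print('pin rel panel',(P-m)[:2]@[np.cos(c),np.sin(c)],(P-m)[:2]@[-np.sin(c),np.cos(c)])
E
```

```text
[622.65095015 125.29632038  90.        ] [559.88320023  53.36674702  50.        ] [540.64588901 176.26697837  50.        ] [550.26454462 114.8168627   50.        ]
pin rel panel 73.12785780710644 1.388218379304842
```

```bash
python3 -m inch '[[-0.1,0,0,0,0,0,1],[-0.3,0,0,0,0,0,1],[-0.55,0,0,0,0,0,1],[-0.8,0,0,0,0,0,1],[-0.98,0,0,0,0,0,1],[-0.98,0,0,0,0,0,1],[-0.98,0,0,0,0,0,1],[-0.98,0,0,0,0,0,1]]' >/dev/null
python3 -m inch '[[0,0,0.2,0,0,0,1],[0,0,0.4,0,0,0,1],[0,0,0.57,0,0,0,1],[0,0,0.65,0,0,0,1],[0,0,0.65,0,0,0,1],[0,0,0.65,0,0,0,1]]'
python3 -c "
from h import *
need(565-15,120.8-2,38)"
```

```text
t: 20.08
ee_pos: [471.2, 109.8, 36.7]
orientation: [-3.135, -0.195, -0.002]
ft_force: [0.1, 0.3, -0.1]
width: 0.4
grasp_force: 0.0
t 20.07 pos [471.2 109.8  36.7] w 0.4 F [ 0.1  0.3 -0.1] 
shift [ 0.529  0.005 -0.008] turn [-0.    -0.002 -0.001]
```

```bash
python3 -m inch '[[0.02,0,-0.01,0,0,0,1],[0.04,0,-0.01,0,0,0,1],[0.06,0,-0.01,0,0,0,1],[0.08,0,-0.01,0,0,0,1],[0.1,0,-0.01,0,0,0,1],[0.12,0,-0.01,0,0,0,1],[0.14,0,-0.01,0,0,0,1],[0.16,0,-0.01,0,0,0,1],[0.18,0,-0.01,0,0,0,1],[0.2,0,-0.01,0,0,0,1]]' | grep -E "ee_pos|ft"
python3 -m inch '[[0.02,0,0,0,0,0,1],[0.04,0,0,0,0,0,1],[0.06,0,0,0,0,0,1],[0.08,0,0,0,0,0,1],[0.1,0,0,0,0,0,1],[0.12,0,0,0,0,0,1],[0.14,0,0,0,0,0,1],[0.16,0,0,0,0,0,1],[0.16,0,0,0,0,0,1]]' | grep -E "ee_pos|ft"
```

```text
ee_pos: [500.3, 113.4, 37.6]
ft_force: [0.1, -0.6, 0.5]
ee_pos: [524.2, 116.3, 37.6]
ft_force: [0.0, 0.0, 0.2]
```

```bash
python3 -m inch '[[0.015,0,0,0,0,0,1],[0.03,0,0,0,0,0,1],[0.045,0,0,0,0,0,1],[0.06,0,0,0,0,0,1],[0.075,0,0,0,0,0,1],[0.09,0,0,0,0,0,1],[0.09,0,0,0,0,0,1]]' | grep -E "ee_pos|ft"
python3 -c "
from h import *
cv2.imwrite('pics/s6.png',cv2.resize(ctrl.get_image('scene')[140:260,230:330,::-1],(600,600*6//5*5//6),interpolation=cv2.INTER_CUBIC))"
```

```text
ee_pos: [537.5, 118.0, 37.6]
ft_force: [0.9, 0.0, 0.1]
```

```bash
python3 -m inch '[[0.01,0,0,0,0,0,1],[0.02,0,0,0,0,0,1],[0.03,0,0,0,0,0,1],[0.03,0,0,0,0,0,1]]' | grep -E "ee_pos|ft"
```

```text
ee_pos: [542.0, 118.6, 37.6]
ft_force: [-0.2, 0.1, -0.1]
```

```bash
python3 -m inch '[[0.01,0,0,0,0,0,1],[0.02,0,0,0,0,0,1],[0.03,0,0,0,0,0,1],[0.03,0,0,0,0,0,1]]' | grep -E "ee_pos|ft"
```

```text
ee_pos: [546.4, 119.1, 37.6]
ft_force: [-0.6, 1.0, 0.1]
```

```bash
python3 -m inch '[[0.01,0,0,0,0,0,1],[0.02,0,0,0,0,0,1],[0.02,0,0,0,0,0,1]]' | grep -E "ee_pos|ft"
```

```text
ee_pos: [549.4, 119.5, 37.6]
ft_force: [0.1, 0.5, 1.0]
```

No spring force yet, so I'll look with both cameras.

```bash
python3 - <<'E'
from h import *
a=cv2.resize(ctrl.get_image('scene')[140:260,240:320,::-1],(400,600),interpolation=cv2.INTER_CUBIC)
b=cv2.resize(ctrl.get_image('top')[110:230,180:260,::-1],(400,600),interpolation=cv2.INTER_CUBIC)
cv2.imwrite('pics/s7.png',np.hstack([a,b]))
E
```

```text
(no output)
```

View pics/s7.png

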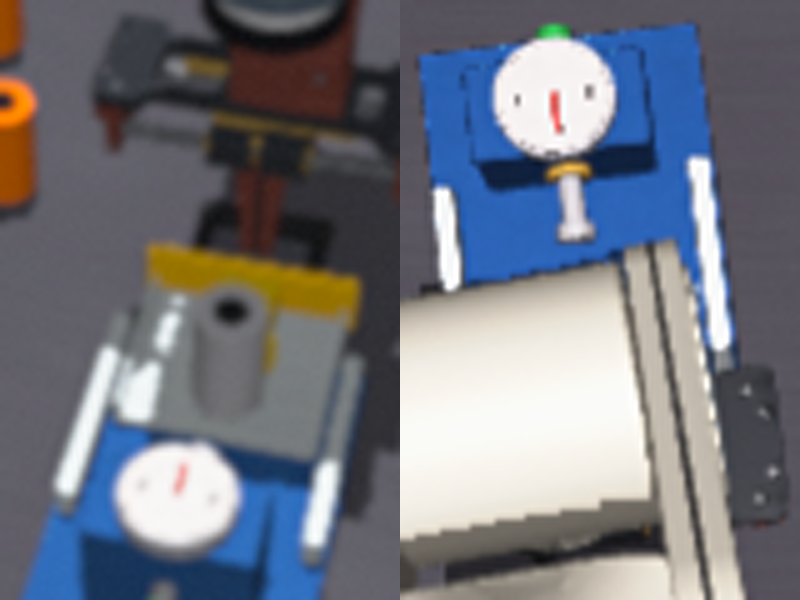

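```bash
python3 - <<'E'
from h import *
p=lambda u,v:np.array((240+(u+.5)/5-.5,140+(v+.5)/5-.5))
q=lambda P:((proj('scene',P)+.5-[240,140])*5-.5).round()
P=ray('scene',p(232,305),90);a=ray('scene',p(148,246),50);b=ray('scene',p(360,281),50);m=(a+b)/2
c=np.radians(7.15);u=np.array([np.cos(c),np.sin(c)]);n=np.array([-u[1],u[0]])
print(P,m,(P-m)[:2]@u,(P-m)[:2]@n)
for s in(200,215):print('barleft',s,ray('scene',p(210,s),50))
print('tcp px',q((549.4,119.5,37.6)),'tcp top fingers',q((549.4,119.5,80)))
S=m[:2]+64*u
for t in(40,-40):print('bar end',q([*(S-106*u+t*n),50]),q([*(S-106*u+t*n),36]))
print('seat',S)
E
```

```text
[617.17085372 124.4023166   90.        ] [549.03577739 114.46567999  50.        ] 68.84202470503016 1.3787703484368254
barleft 200 [510.05613563  73.76602662  50.        ]
barleft 215 [521.73191366  78.04335496  50.        ]
tcp px [260. 281.] tcp top fingers [264. 230.]
bar end [335. 225.] [333. 241.]
bar end [202. 201.] [201. 217.]
seat [612.53809403 122.43159375]
```

```bash
cat > y.py <<'E'
from h import *
def yel(im,tag):
    h=cv2.cvtColor(im,cv2.COLOR_BGR2HSV); m=cv2.inRange(h,(18,130,90),(35,255,255)); ys,xs=np.nonzero(m)
    print(tag,len(xs),'x',np.percentile(xs,[1,50,99]),'y',np.percentile(ys,[1,50,99]))
if __name__=='__main__':
    for f,s,x0,y0 in(('s2',4,210,130),('s4',4,210,130),('s5',4,230,140),('s7',5,240,140)):
        im=cv2.imread(f'pics/{f}.png'); im=im[:,:400] if f in('s5','s7') else im
        # window: px 262..320, 178..225
        im=im[(178-y0)*s:(225-y0)*s,(262-x0)*s:(320-x0)*s]; im=cv2.resize(im,(580,470)); yel(im,f)
    im=cv2.resize(cv2.imread('pics/s6.png'),(500,600))[190:425,160:450]; yel(cv2.resize(im,(580,470)),'s6')
    im=ctrl.get_image('scene')[178:225,262:320,::-1]; yel(cv2.resize(im,(580,470)),'now')
    need(549,119,37)
    o=ctrl.get_obs(); print(o['qpos'].round(3),o['joint_torque'].round(1))
    # gripper body end check in top view
    for z in(100,130,160): print(z,ray('top',(250,199),z).round())
E
python3 y.py
```

```text
s2 51684 x [ 85. 274. 494.] y [106. 194. 330.]
s4 30873 x [ 82. 326. 497.] y [104. 197. 337.]
s5 34691 x [ 79. 311. 495.] y [110. 177. 319.]
s7 34112 x [ 82. 314. 495.] y [117. 178. 319.]
s6 34010 x [ 82. 315. 495.] y [117. 179. 320.]
now 34146 x [ 82. 313. 495.] y [117. 178. 315.]
t 24.9 pos [549.2 119.5  37.6] w 0.6 F [-0.5 -0.3 -1.1] 
shift [-0.002  0.003  0.004] turn [-0.     0.    -0.001]
[0.193 0.547 1.856 0.    0.738 1.639] [ -0.  -53.1 -18.8   0.   -0.1  -0. ]
100 [565.  44. 100.]
130 [562.  44. 130.]
160 [560.  45. 160.]
```

```bash
python3 - <<'E'
from h import *
im=ctrl.get_image('scene')
for c in(284,288,292,296,300,304): print(c,[''.join('%x'%(v//16) for v in im[r,c]) for r in range(172,200)])
s6=cv2.resize(cv2.imread('pics/s6.png'),(100,120),interpolation=cv2.INTER_AREA)[:,:,::-1]; print('s6')
for c in(284,288,292,296,300,304): print(c,[''.join('%x'%(v//16) for v in s6[r-140,c-230]) for r in range(172,200)])
for x in(500,512,525,537,549): print(x,proj('scene',(x,110+(x-471)*.125,37.6)).round(1))
E
```

```text
284 ['222', '444', '555', '555', '545', '545', '445', '333', '222', '111', '111', '111', '111', '222', '223', '333', '223', '333', '543', '861', '970', '970', '970', '971', '873', '775', '666', '555']
288 ['122', '212', '321', '421', '421', '422', '422', '422', '422', '321', '321', '311', '321', '321', '322', '422', '422', '422', '432', '752', '971', '970', '970', '970', '873', '775', '766', '666']
292 ['222', '211', '212', '311', '321', '321', '321', '311', '321', '321', '322', '321', '311', '321', '422', '421', '421', '422', '322', '432', '752', '970', 'a70', '970', '970', '870', '873', '874']
296 ['111', '112', '212', '322', '322', '422', '322', '322', '322', '322', '322', '211', '211', '111', '211', '212', '222', '223', '333', '333', '543', '752', '970', '970', '970', '970', '870', '860']
300 ['332', '332', '322', '222', '223', '333', '333', '333', '333', '333', '222', '112', '111', '111', '111', '111', '222', '223', '223', '223', '332', '642', '860', '970', '970', '970', '970', '970']
304 ['444', '334', '333', '333', '333', '333', '333', '333', '333', '333', '333', '222', '111',
[... 704 characters left out ...]
 '874']
296 ['321', '422', '422', '422', '422', '422', '422', '422', '322', '322', '322', '311', '211', '211', '211', '222', '222', '233', '333', '333', '543', '751', '970', '970', '970', '970', '860', '860']
300 ['222', '222', '333', '333', '333', '333', '333', '333', '333', '333', '223', '212', '111', '111', '111', '111', '222', '223', '223', '223', '332', '642', '861', '970', '970', '970', '970', '970']
304 ['333', '333', '333', '333', '333', '333', '333', '333', '333', '333', '323', '222', '112', '111', '111', '111', '111', '111', '111', '111', '112', '332', '751', '970', 'a70', '970', '970', '970']
500 [295.1 183.8]
512 [294.3 186.6]
525 [293.4 189.7]
537 [292.6 192.7]
549 [291.7 195.6]
```

```bash
python3 - <<'E'
from h import *
c=np.radians(7.15);n=np.array([-np.sin(c),np.cos(c),0]);u=np.array([np.cos(c),np.sin(c),0])
T=np.array([617.1,128,135.])
for dz in(0,10,20): print('s5 tips',dz,[proj('scene',T+n*s+[0,0,dz]).round(1) for s in(38,-38)],'seen right(272.5,179.5) left(302.5,185.8)')
T=np.array([537.5,118,37.6])
for dz in(0,10,20): print('s6 tip',dz,[proj('scene',T+u*s+[0,0,dz]).round(1) for s in(-10,0,10)],'seen ~(292,187)')
T=np.array([450.9,-157.9,150.4])
for dz in(0,20): print('s1 tips',dz,[((proj('scene',T+n*s+[0,0,dz])+.5-[140,90])*5).round() for s in(50,-50)],'seen (303,118),(455,140)')
E
```

```text
s5 tips 0 [array([302.4, 192.2]), array([273.7, 186.9])] seen right(272.5,179.5) left(302.5,185.8)
s5 tips 10 [array([302.7, 189.6]), array([273.8, 184.2])] seen right(272.5,179.5) left(302.5,185.8)
s5 tips 20 [array([302.9, 186.9]), array([273.8, 181.6])] seen right(272.5,179.5) left(302.5,185.8)
s6 tip 0 [array([293.1, 190.3]), array([292.5, 192.8]), array([291.7, 195.2])] seen ~(292,187)
s6 tip 10 [array([293.3, 188. ]), array([292.6, 190.4]), array([291.9, 192.9])] seen ~(292,187)
s6 tip 20 [array([293.5, 185.7]), array([292.8, 188.1]), array([292.1, 190.5])] seen ~(292,187)
s1 tips 0 [array([469., 184.]), array([315., 159.])] seen (303,118),(455,140)
s1 tips 20 [array([467., 157.]), array([311., 132.])] seen (303,118),(455,140)
```

The images show the fingertips about 22 mm higher than the TCP reading, so they passed over the handle. I'll go back, lower further, and push again.

```bash
python3 -m inch '[[0,0,-0.1,0,0,0,1],[-0.2,0,-0.13,0,0,0,1],[-0.4,0,-0.13,0,0,0,1],[-0.54,0,-0.13,0,0,0,1],[-0.54,0,-0.13,0,0,0,1],[-0.54,0,-0.13,0,0,0,1],[-0.54,0,0.05,0,0,0,1],[-0.54,0,0.14,0,0,0,1],[-0.54,0,0.14,0,0,0,1],[-0.54,0,0.14,0,0,0,1]]'| grep -E "t:|ee_pos|ft"
python3 -m inch '[[0.03,0,0,0,0,0,1],[0.05,0,0,0,0,0,1],[0.07,0,0,0,0,0,1],[0.09,0,0,0,0,0,1],[0.11,0,0,0,0,0,1],[0.13,0,0,0,0,0,1],[0.15,0,0,0,0,0,1],[0.17,0,0,0,0,0,1],[0.19,0,0,0,0,0,1],[0.2,0,0,0,0,0,1]]'| grep -E "t:|ee_pos|ft"
python3 y.py | grep now
```

```text
t: 26.2
ee_pos: [469.4, 109.5, 16.9]
ft_force: [0.0, 0.4, -0.3]
t: 27.45
ee_pos: [498.9, 113.2, 16.6]
ft_force: [0.5, 0.4, -0.6]
now 33036 x [ 77. 316. 495.] y [113. 176. 315.]
```

```bash
python3 -m inch '[[0.02,0,0,0,0,0,1],[0.04,0,0,0,0,0,1],[0.06,0,0,0,0,0,1],[0.08,0,0,0,0,0,1],[0.1,0,0,0,0,0,1],[0.1,0,0,0,0,0,1]]'| grep -E "t:|ee_pos|ft"
python3 y.py | grep now
python3 - <<'E'
from h import *
im=ctrl.get_image('scene')
for c in(288,290,292,294,296,298): print(c,[''.join('%x'%(v//16) for v in im[r,c]) for r in range(172,200)])
E
```

```text
t: 28.25
ee_pos: [513.8, 115.0, 16.6]
ft_force: [0.4, 0.4, -0.2]
now 34298 x [ 78. 310. 495.] y [115. 177. 315.]
288 ['323', '333', '333', '333', '333', '333', '333', '323', '222', '112', '111', '111', '111', '111', '222', '223', '223', '333', '433', '752', '971', '970', '970', '970', '872', '775', '766', '666']
290 ['422', '422', '422', '422', '422', '322', '322', '322', '322', '322', '311', '311', '311', '311', '322', '223', '333', '233', '333', '543', '762', '970', '970', '970', '871', '873', '775', '766']
292 ['421', '421', '421', '422', '422', '421', '421', '421', '422', '321', '321', '311', '311', '321', '322', '222', '223', '333', '333', '433', '752', '970', 'a70', '970', '970', '871', '872', '874']
294 ['311', '311', '311', '311', '321', '321', '321', '321', '311', '311', '311', '311', '311', '321', '322', '322', '333', '333', '333', '433', '652', '971', '970', '970', '970', '870', '870', '871']
296 ['321', '421', '421', '422', '422', '421', '422', '422', '421', '421', '321', '311', '321', '321', '311', '222', '223', '333', '333', '333', '442', '752', '970', '970', '970', '970', '870', '860']
298 ['322', '422', '422', '322', '322', '322', '322', '322', '322', '322', '222', '111', '111', '111', '111', '111', '222', '333', '333', '333', '433', '752', '970', 'a70', '970', '970', '970', '970']
```

```bash
python3 -m inch '[[-0.02,0,-0.06,0,0,0,1],[-0.15,0,-0.06,0,0,0,1],[-0.3,0,-0.06,0,0,0,1],[-0.3,0,-0.06,0,0,0,1],[-0.3,0,0,0,0,0,1],[-0.3,0,0.05,0,0,0,1],[-0.3,0,0.08,0,0,0,1],[-0.3,0,0.08,0,0,0,1]]'| grep -E "t:|ee_pos|ft"
python3 -m inch '[[0.02,0,0,0,0,0,1],[0.04,0,0,0,0,0,1],[0.06,0,0,0,0,0,1],[0.08,0,0,0,0,0,1],[0.1,0,0,0,0,0,1],[0.12,0,0,0,0,0,1],[0.14,0,0,0,0,0,1],[0.16,0,0,0,0,0,1],[0.18,0,0,0,0,0,1],[0.2,0,0,0,0,0,1]]'| grep -E "t:|ee_pos|ft"
python3 y.py | grep now
python3 - <<'E'
from h import *
im=ctrl.get_image('scene')
for c in(284,288,292,296,300): print(c,[''.join('%x'%(v//16) for v in im[r,c]) for r in range(172,200)])
E
```

```text
t: 29.35
ee_pos: [468.7, 109.4, 3.9]
ft_force: [-0.4, -0.6, 0.7]
t: 30.6
ee_pos: [498.6, 113.2, 4.5]
ft_force: [-1.6, 1.1, -0.4]
now 34630 x [ 67. 305. 489.] y [126. 198. 336.]
284 ['656', '556', '556', '556', '555', '555', '545', '545', '445', '444', '333', '212', '111', '111', '111', '111', '222', '223', '333', '323', '433', '752', '970', '970', '970', '870', '984', 'ba9']
288 ['333', '333', '323', '333', '333', '333', '333', '223', '333', '333', '223', '222', '111', '111', '111', '111', '222', '222', '323', '223', '333', '443', '752', '970', '970', '970', '973', 'a97']
292 ['422', '422', '422', '422', '421', '422', '422', '422', '422', '422', '422', '322', '211', '111', '111', '111', '111', '222', '223', '323', '223', '333', '542', '861', '970', '970', '970', '870']
296 ['421', '421', '422', '421', '421', '421', '421', '421', '421', '421', '421', '421', '321', '211', '111', '111', '111', '111', '222', '223', '333', '323', '433', '752', '971', '970', '970', '970']
300 ['322', '323', '323', '333', '333', '333', '333', '333', '333', '333', '333', '333', '223', '222', '111', '111', '111', '111', '111', '222', '222', '222', '222', '332', '651', '970', '970', '970']
```

The drawer now moves with the fingers behind the bar, so I'll keep pushing gently.

```bash
python3 -m inch '[[0.02,0,0,0,0,0,1],[0.04,0,0,0,0,0,1],[0.06,0,0,0,0,0,1],[0.08,0,0,0,0,0,1],[0.1,0,0,0,0,0,1],[0.12,0,0,0,0,0,1],[0.14,0,0,0,0,0,1],[0.16,0,0,0,0,0,1],[0.18,0,0,0,0,0,1],[0.18,0,0,0,0,0,1]]'| grep -E "t:|ee_pos|ft"
python3 y.py | grep now
python3 -m inch '[[0.015,0,0,0,0,0,1],[0.03,0,0,0,0,0,1],[0.045,0,0,0,0,0,1],[0.06,0,0,0,0,0,1],[0.075,0,0,0,0,0,1]]'| grep -E "t:|ee_pos|ft"
```

```text
t: 31.95
ee_pos: [526.1, 116.5, 4.7]
ft_force: [0.6, -0.1, -0.1]
now 35660 x [ 48. 280. 473.] y [195. 270. 418.]
t: 32.62
ee_pos: [535.5, 117.7, 4.5]
ft_force: [-4.3, -0.3, 4.2]
```

```bash
python3 -m inch '[[0.01,0,0,0,0,0,1],[0.02,0,0,0,0,0,1],[0.03,0,0,0,0,0,1],[0.04,0,0,0,0,0,1],[0.04,0,0,0,0,0,1]]'| grep -E "t:|ee_pos|ft"
python3 -m inch '[[0.01,0,0,0,0,0,1],[0.02,0,0,0,0,0,1],[0.03,0,0,0,0,0,1],[0.03,0,0,0,0,0,1]]'| grep -E "t:|ee_pos|ft"
```

```text
t: 33.25
ee_pos: [541.0, 118.4, 4.4]
ft_force: [-6.4, -1.0, 4.1]
t: 33.75
ee_pos: [544.7, 118.9, 4.4]
ft_force: [-7.3, -0.6, 7.0]
```

```bash
python3 -m inch '[[-0.01,0,0.01,0,0,0,1],[-0.01,0,0.02,0,0,0,1],[-0.01,0,0.03,0,0,0,1],[0,0,0.03,0,0,0,1],[0.01,0,0.03,0,0,0,1],[0.02,0,0.03,0,0,0,1],[0.02,0,0.03,0,0,0,1]]'| grep -E "t:|ee_pos|ft"
```

```text
t: 34.62
ee_pos: [547.0, 119.1, -0.3]
ft_force: [-9.9, -0.2, 7.4]
```

```bash
python3 -m inch '[[0.01,0,0,0,0,0,1],[0.015,0,0,0,0,0,1],[0.015,0,0,0,0,0,1]]'| grep -E "t:|ee_pos|ft"
python3 y.py | grep now
```

```text
t: 35.0
ee_pos: [547.4, 119.2, -0.4]
ft_force: [-14.7, -2.1, 12.2]
now 32008 x [ 34. 270. 451.] y [250. 323. 399.]
```

```bash
python3 -m inch '[[0.01,0,0,0,0,0,1],[0.01,0,0,0,0,0,1]]'| grep -E "t:|ee_pos|ft"
python3 - <<'E'
from h import *
im=ctrl.get_image('scene')
for c in(280,284,288,292,296): print(c,[''.join('%x'%(v//16) for v in im[r,c]) for r in range(178,230)])
E
```

```text
t: 35.3
ee_pos: [547.3, 119.1, -0.5]
ft_force: [-19.3, -1.9, 16.1]
280 ['444', '444', '444', '445', '545', '556', '656', '656', '556', '656', '556', '656', '556', '555', '555', '444', '333', '112', '111', '111', '111', '112', '222', '333', '333', '333', '333', '543', '861', '970', '970', '971', '985', 'cba', 'ddd', 'ccd', '999', '555', '223', '333', '555', '999', 'ddd', 'eee', 'dcd', '999', '777', '667', '667', '667', '777', 'a9a']
284 ['112', '122', '112', '111', '112', '222', '223', '323', '333', '323', '333', '223', '223', '333', '333', '333', '223', '222', '111', '111', '111', '111', '222', '223', '333', '333', '333', '433', '652', '971', '970', '971', '985', 'ba9', 'ddd', 'dde', 'bbb', '888', '555', '555', '777', 'aab', 'dde', 'eee', 'ccc', '999', '767', '667', '667', '667', '667', '666']
288 ['222', '222', '222', '222', '222', '222', '321', '422', '422', '422', '422', '421', '422', '422', '422', '422', '422', '321', '211', '111', '111', '111', '111', '222', '223', '333', '333', '333', '433', '752', '970', '970', '970', '971', '984', 'a97', 'cba', 'ddd', 'eee', 'eee', 'eee', 'ddd', 'bbb', '889', '666', '665', '665', '665', '655', '665', '654', '654']
292 ['222', '222', '222', '222', '122', '111', '222', '311', '321', '321', '422', '421', '421', '421', '422', '421', '421', '321', '311', '211', '111', '111', '111', '111', '222', '333', '323', '333', '333', '443', '752', '970', '970', '970', '870', '870', '860', '860', '862', '875', '777', '777', '777', '777', '778', '777', '777', '777', '777', '777', '777', '777']
296 ['122', '112', '122', '112', '122', '112', '122', '222', '322', '322', '323', '333', '323', '323', '323', '323', '333', '333', '223', '222', '111', '111', '111', '111', '111', '222', '223', '333', '223', '333', '542', '761', '970', '970', '970', '970', '970', '970', '971', '874', '876', '777', '777', '777', '778', '777', '777', '777', '778', '778', '777', '777']
```

```bash
python3 - <<'E'
from h import *
im=ctrl.get_image('scene')
w=im[208:226,272:294].astype(int).max(2)
for r in w//16: print(' '.join('%x'%v for v in r))
P=ray('scene',(281,216.5),90); print(P)
print(proj('scene',(669.5,133.5,90)))
# green rod end now vs start (start image 800x600 scaled)
g=cv2.resize(cv2.imread('pics/scene0.png'),(512,384),interpolation=cv2.INTER_AREA)[:,:,::-1]
for i in(g,im):
    m=cv2.inRange(cv2.cvtColor(np.ascontiguousarray(i[230:300,240:310]),cv2.COLOR_RGB2HSV),(50,150,60),(75,255,255)); y,x=np.nonzero(m); print(len(x),x.mean()+240,y.mean()+230)
need(547,119,0)
E
```

```text
9 9 9 9 9 9 9 9 9 9 9 9 9 9 9 9 9 9 8 7 7 6
9 9 9 9 9 9 9 9 9 9 9 9 9 9 9 a a 9 9 9 9 9
9 9 9 9 9 9 9 9 9 a a 9 9 9 9 9 9 9 9 9 9 9
9 9 9 9 9 a b b c c c b b a a 9 8 9 9 9 9 9
9 9 9 9 a c d d d d d d d d b a 9 8 8 8 9 9
8 8 9 a c e e e d c c d e e d c a 9 8 8 8 9
7 8 a c e e d b 9 8 8 9 b d e d c a 8 8 8 9
8 8 b d e e b 8 5 4 4 5 8 b d e d b 9 8 8 9
8 9 b e e d 9 5 3 2 2 3 5 9 d e e c 9 7 8 8
7 8 b e e d a 6 3 2 2 3 5 9 d e e c 8 7 8 8
7 8 a d e e c 8 5 4 4 5 7 a d e e b 8 7 7 7
7 7 9 c e e d b a 9 8 9 b d e e d a 7 7 7 8
7 7 7 9 c e e e d d d d e e e e b 8 7 7 7 8
7 7 6 7 a c d e e e e e e e d b 8 7 6 7 8 8
7 7 6 5 7 9 b c d d d d c c a 8 6 6 7 7 7 8
7 7 6 5 6 6 8 9 9 a a a 9 8 7 6 6 7 7 7 7 8
7 7 6 5 6 6 6 7 7 7 7 7 7 6 6 6 6 7 8 7 7 8
7 7 5 5 6 6 6 6 7 7 7 7 7 6 6 6 6 7 7 7 7 8
[673.4396745  130.79483111  90.        ]
[282.50562564 215.69736813]
36 270.8333333333333 263.69444444444446
23 269.39130434782606 268.0869565217391
t 35.4 pos [ 5.473e+02  1.191e+02 -5.000e-01] w 0.5 F [-19.6  -2.   16.4] 
shift [-0.002  0.    -0.003] turn [ 0.001  0.015 -0.001]
```

```bash
python3 -c "
from workcell import ctrl
print(ctrl.close_job())"
```

```text
the job is handed in; nothing more can be done
None
```

I handed the job in at about 35 s with the drawer hard against its stop: the fingers were pushing the black handle with about 20 N, the pin was upright near the seat, and the plunger was in about 12 mm by the camera. The pin slipped once on the first carry and landed beside an orange look-alike. I released it about 9 mm ahead of the V by camera estimate (limit 18 mm). The other parts looked undisturbed in the views I took, but I did not measure them at the end, and the interface returned no verdict.

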